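# Load a padlock body in the sloping nest of a pin press and start the press

## Task

Take the brass padlock body from the wooden tray, set it gently flat on the sloping plate of the press, shackle-hole end towards the low stop, before you let go, and let it slide down into the corner, nudging it if it hangs up, until it is fully home against both stops. Only then slide the red safety shutter fully aside and press the green start button it uncovers all the way down, and let it come up again. Do not slam or force the body on the plate or stops, and leave everything else where it lies.

Things in the scene. Friction and masses are not known exactly. Their poses are not given: they have to be found in the camera images.
- lock_center (a point): centre of the loose brass padlock body, a block 52 x 40 x 24 mm (x, y, z), 0.25 to 0.42 kg, lying broad face down in the tray: its centre is 12 mm above its underside. x points to the shackle end (two dark bores in the end face, a dark round dot near that end of the top face); the other end has the keyway and a small pin that the press will drive in; z is up.
- shackle_end (a point): centre of the padlock body's shackle-end face, 26 mm from the block's centre along its x axis; same axes
- nest: frame of the press's sloping nest. Origin: the corner, on the plate's surface, where the faces of the two stops would meet. x runs along the plate uphill away from the low stop's face, y uphill away from the side stop's face, z out of the plate. A body fully home has its centre at x = 26, y = 20, z = 12 mm here and its own x axis along -x here: shackle end on the low stop, a long side on the side stop.
- plate: the sloping bare-metal plate on a green wedge, ground and oiled; same frame as the nest: x = -20 to 236 mm, y = -20 to 112 mm, surface at z = 0. It rises 17 degrees along both x and y (24 in all), so the corner is lowest. Oil and wear vary: a body let go clear of the stops slides, but may hang up short of the corner; a push of 3 to 6 N moves it.
- ram: small pneumatic ram lying on the upper part of the plate, in line with y = 31 mm; same frame as the nest. Its punch tip (12 mm across) is at x = 106 mm, its front bracket (40 mm wide, 30 mm high) at 126 mm; below x = 100 mm the plate is free. Its upper end is the highest part of the press, about 170 mm above the bench.
- low_stop: dark steel bar along the low (x = 0) edge of the nest, y = 3 to 77 mm, 14 mm thick, 16 mm high above the plate; same frame as the nest
- side_stop: dark steel bar along the side (y = 0) edge of the nest, x = 3 to 85 mm, 14 mm thick, 16 mm high above the plate; same frame as the nest
- shutter_tab (a point): centre of the red upright tab on the safety shutter, 24 x 12 x 20 mm (x, y, z); the shutter plate it stands on (red, 48 x 46 mm, 3 mm thick) has its upper face 10 mm below this point. The shutter slides along this point's +y between two rails (50 mm apart along x, tops 1.5 mm above the plate's) on the grey control box left of the nest. z is up.
- shutter (a joint): travel of the safety shutter in m: about 0 covers the button, 0.045 is fully aside. It drags with about 2 N and stays where it is left.
- button_top (a point): centre of the top of the green start button, 28 mm across; it stands 10 mm above the control box and moves down along -z; while covered it lies 2.5 mm under the shutter plate. The tab stands 12 mm to +y of it with the shutter closed, 57 mm with it open.
- start_button (a joint): travel of the start button in m: 0 up, 0.006 fully pressed; a spring of 1.5 N rising to 5 N brings it back. While it is held down the press's punch is run out.
- tray: low wooden tray lined with grey cloth, 270 x 240 mm, in which the padlock body lies; origin under its centre; the lined floor is 7 mm above the bench and the rim 18 mm, 10 mm thick
- plug: small brass lock plug standing in a corner of the tray, 20 mm across, 30 mm high; leave alone
- collar: zinc ring lying in a corner of the tray, 26 mm across, 14 mm high; leave alone
- collar2: black ring lying in a corner of the tray, 26 mm across, 14 mm high; leave alone
- padlock: finished brass padlock with a steel shackle lying on the bench right of the press, 86 mm long, 24 mm high; leave alone
- pliers: pliers with black grips lying on the bench beyond the tray, 155 mm long, 14 mm high; leave alone
- driver: screwdriver lying on the bench right of the press, 180 mm long; leave alone
Things that resemble listed ones, but are neither listed nor needed, are in the scene too. Leave any turquoise look-alike of the part that bears lock_center alone.

How it is judged (in metres and radians):
On the way, in this order (a step that is already met when the one before it is completed fails the run):
1. the padlock body rests flat on the sloping plate while it is still held (contact force between lock_body and plate above 0.3 N and contact force between the fingers and lock_body above 0.5 N and angle between the z axis of lock_center and the z axis of nest, either way round below 0.15 rad), for 0.1 s.
2. the padlock body is home against both stops, shackle end at the low stop, let go and still (x of lock_center in the frame of nest between 0.024 and 0.0282 m and y of lock_center in the frame of nest between 0.018 and 0.0222 m and z of lock_center in the frame of nest between 0.008 and 0.0145 m and x of shackle_end in the frame of nest below 0.006 m and angle between the x axis of lock_center and the x axis of nest, either way round below 0.06 rad and contact force between the fingers and lock_body below 0.05 N and linear speed of lock_body below 0.01 m/s), for 0.2 s.
3. the safety shutter is slid aside (value of joint shutter above 0.037 m), for 0.1 s.
4. the start button is pressed right down (value of joint start_button above 0.005 m), for 0.05 s.
At the end, for the whole second after the job is handed in: The padlock body lies flat in the corner of the nest, let go and still, shackle end at the low stop, within about 2 mm of both stops and square to them within 3.4 degrees; the shutter is at least 37 mm open; the start button has been pressed at least 5 mm and has come up again (all of step 2 and value of joint shutter above 0.037 m and value of joint start_button below 0.0015 m); the robot touches nothing.
It fails at once if the start button is pressed while the padlock body is not home (value of joint start_button above 0.003 m and not (x of lock_center in the frame of nest between 0.024 and 0.0282 m and y of lock_center in the frame of nest between 0.018 and 0.0222 m and z of lock_center in the frame of nest between 0.008 and 0.0145 m and x of shackle_end in the frame of nest below 0.006 m and angle between the x axis of lock_center and the x axis of nest, either way round below 0.06 rad)).
It fails at once if the padlock body is slammed or forced on the plate or a stop (over 60 N) (contact force between lock_body and plate above 60 N or contact force between lock_body and low_stop above 60 N or contact force between lock_body and side_stop above 60 N).
It fails at once if one of the other loose things (brass plug, rings, finished padlock, pliers, screwdriver) is moved over 20 mm (distance of any of plug, collar, collar2, padlock, pliers, driver from where it was at the start of the episode above 0.02 m).
It also fails if it takes over 72 s, if anything falls off the work surface, if the arm or the gripper's body presses on something with over 40 N, if the wrist force passes 120 N, or if a joint passes its speed limit or range.

## Robot

A 7-joint arm with a two-finger parallel gripper is mounted at the origin on the work surface. World frame = base frame: x ahead of the robot, y to its left, z up, the work surface at z = 0. Lengths are in m, angles in degrees, forces in N, time in s.
With the tool pointing down it reaches from about 0.425 to 0.8 m from the base axis. Payload 8.3 kg.
Tool frame: the origin (TCP) lies at the very end of the fingers, on their centre line; the grasp point (between the pads) lies 19 mm behind it; z points along the fingers, y is the line along which they close (so a half turn about z gives the same grasp; the last joint's range is limited). The gripper opens to 85 mm and grips with 20 to 120 N. Pads are 22 mm wide; open, the fingers measure 114 mm over their backs; the gripper's body (76 mm by 85 mm) begins 54 mm behind the grasp point. The pads swing forward as they close: fully open they stand 13 mm farther back than shut.
Start: joints at [-80.38, 21.967, 0.94, 78.501, -0.361, 79.538, -2.664], TCP at [0.143, 0.608, 0.231] pointing down, gripper open.
Joint ranges: [-169.22, 169.22], [-14.56, 117.87], [-87.37, 89.26], [10.42, 133.3], [-82.24, 262.24], [0.94, 117.77], [-172.7, 172.7]. Speed limits (degrees/s): [136.94, 136.94, 172.46, 172.46, 180, 180, 180].

## Interface

Orientations are given as [roll, pitch, yaw] about the fixed x, y, z axes, in that order (R = Rz(yaw) Ry(pitch) Rx(roll)).
In Python, from station import r gives the robot as it stands.
- The arm moves only by the tool drive_tool, never from a script. Its argument "motion" is a list that holds one entry, the list of rows, each a list of 7 numbers: the shift along the world's x, y, z normalised to -1 to 1, where 1 is 2.5 cm, then the turn, a rotation vector about the world's x, y, z normalised to -1 to 1, where 1 is 45 degrees, then the opening, from 0 (shut) to 1 (fully open). A call has 1 to 20 rows; each row shifts and turns the commanded pose from where the row before left it; what a row does not reach is not made up. A row lasts 1/10 s, in which the tool goes at most 50 mm and 8.59 degrees, less where a joint would pass 70% of its speed; a pose out of reach is approached as far as the arm can. A call with a number of a shift or a turn outside -1 to 1 is refused whole. A call with a gripper value outside its range is refused whole. The fingers move at their own pace and stop on an object; "grip_force" is the grip in N (left out, the last holds). Time passes only in rows, so rows that do not move let the fingers close. It gives the time, the measured TCP pose, the force, the opening and the grip force at its end, in the units of the state.
- r.sense(): the state, without advancing time (a new reading comes with each control period).
- r.grab_frame(name): name is "scene" or "top"; returns the picture (420x560x3 uint8, red, green, blue); there is no depth.
- r.camera_model(name): a dict with "fx", "fy", "cx", "cy" (pixels), "origin" and "attitude" of the camera in the world. Camera axes: x right, y down, z forward; pixel columns grow to the right and rows downward; lengths in m; the calibration is good to about 2 mm. A picture is of the moment at which its call begins. camera_model takes no time and is no camera call.
- r.finish_job(): hands the job in; it is judged then, once.
The state is a dict: "clock": time; "joints": joint angles; "qvel": joint speeds; "tau": joint torques, N m; "position": TCP position; "tcp_rot": TCP orientation; "ft_force": force on the tool from outside, world axes, zero at the start; "wrist_torque": the same for the moment, N m; "gripper_width": opening from 0.0 (shut) to 1.0 (fully open); "finger_force": force on a finger pad.
Only numpy, scipy, OpenCV 4.12 (cv2) and the standard library are available. Lean on these libraries where they do the work, as an engineer would, in place of code of your own. Each camera call takes 0.05 s, during which the arm holds its last target. There are 200 camera calls.

## Working session

There is one attempt and no reset: what is moved stays moved. The work goes in short steps, Python scripts to look and compute and a tool call to move; the robot and the scene stay as the last step left them, time stands still between calls to the robot, and variables do not carry over. Pictures are saved under pics/ and viewed, at most 10 in all, crops included, and the job is handed in when it is done.

Besides the shell and the picture viewer there is one more tool, called after ">>>" by a JSON object that holds its "fn" and its "kwargs". drive_tool: Moves the arm, as the interface text tells. Scaled input: -1 to 1 covers 2.5 cm each way for a shift and 45 degrees each way for a turn. Its arguments: {"type":"object","properties":{"motion":{"type":"array","items":{"type":"array","items":{"type":"array","items":{"type":"number"}}}},"grip_force":{"type":"number"}},"required":["motion"]}

```bash
mkdir -p pics; python3 - <<'E'
from station import r
import cv2
for n in("scene","top"):
    print(n,r.camera_model(n)); cv2.imwrite(f"pics/{n}0.png",cv2.resize(r.grab_frame(n)[:,:,::-1],(800,600),interpolation=cv2.INTER_CUBIC))
print(r.sense())
E
```

```text
scene {'fx': 538.7334467230354, 'fy': 538.7334467230354, 'cx': 275.30512006085286, 'cy': 215.19759719183713, 'origin': array([1.22602416, 0.11591118, 1.19735337]), 'attitude': array([-1.46881806e+02,  1.30668831e-01,  9.53163205e+01])}
top {'fx': 497.3801587774904, 'fy': 497.3801587774904, 'cx': 274.419967834091, 'cy': 218.2461821482596, 'origin': array([0.16496575, 0.03867881, 1.66019029]), 'attitude': array([-167.85874169,    0.2354203 ,  -92.28081747])}
{'clock': 0.1, 'joints': array([-80.37997837,  22.01065325,   0.93981548,  78.55505174,
        -0.36069403,  79.53719067,  -2.66577017]), 'qvel': array([-0.11458632, -0.10377594,  0.10900494, -0.17537019,  0.08197318,
        0.01925911,  0.0098522 ]), 'tau': array([ 3.58079662e-03, -6.29143810e+01,  8.47730935e-01, -3.72759533e+01,
        1.68193260e-02,  1.06286260e-02,  3.94061487e-05]), 'position': array([0.14285161, 0.60799707, 0.23037856]), 'tcp_rot': array([-1.79899982e+02,  2.28196436e-03,  1.66776764e+02]), 'ft_force': array([ 0.21298601, -0.19610085, -0.4050708 ]), 'wrist_torque': array([0.04378786, 0.04934028, 0.01161927]), 'finger_force': 0.0, 'gripper_width': 0.9939404253226953}
```

View pics/top0.png

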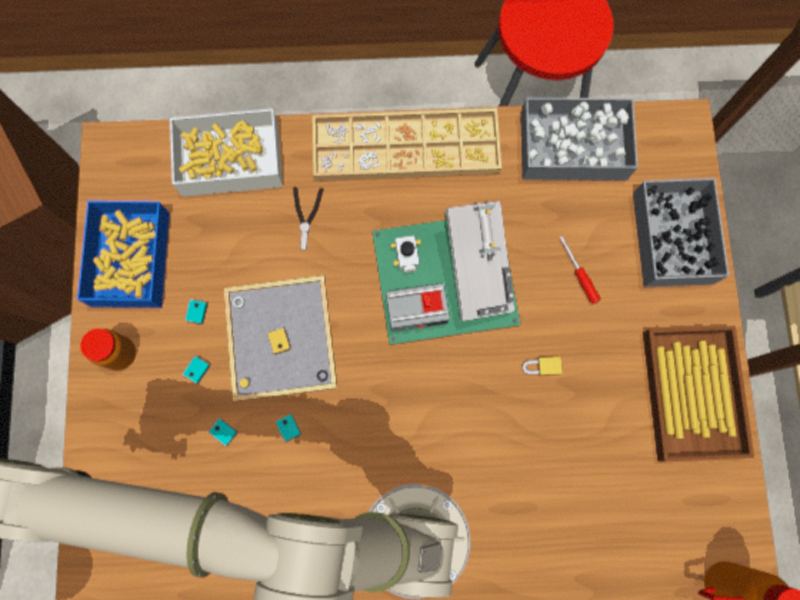

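View pics/scene0.png

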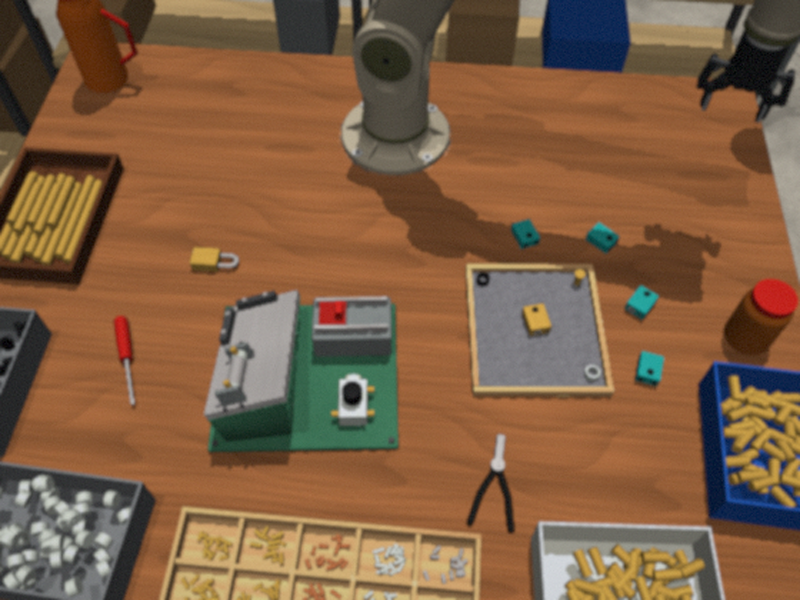

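The brass body lies in the tray at top (278,341) / scene (537,319). The four turquoise blocks outside the tray are the look-alikes, and the loose brass pieces in the blue and white bins are small stock. Only the tray block is brass with a dot. Next, enlarged crops of the body and press to confirm this and read points.

```bash
python3 - <<'E'
import cv2,numpy as np
from station import r
t=r.grab_frame("top")[:,:,::-1]; s=r.grab_frame("scene")[:,:,::-1]
def crop(im,x,y,w,h,k): return cv2.resize(im[y:y+h,x:x+w],None,fx=k,fy=k,interpolation=cv2.INTER_CUBIC)
# top: press x260..370,y135..245 ; scale 5
cv2.imwrite("pics/c1.png",crop(t,258,136,112,108,5.5))
a=crop(t,150,185,90,100,4); a=crop(t,178,220,36,36,10); b=crop(s,356,200,40,36,10)
cv2.imwrite("pics/c2.png",np.hstack([a,b]))
cv2.imwrite("pics/c3.png",crop(s,142,198,142,120,5))
E
```

```text
(no output)
```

View pics/c1.png

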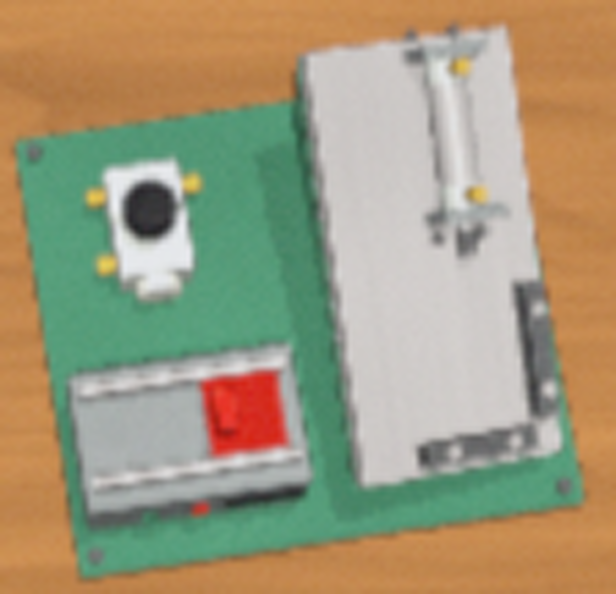

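View pics/c2.png

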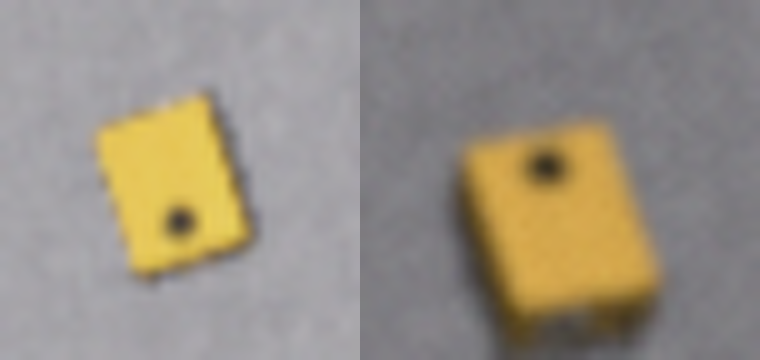

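View pics/c3.png

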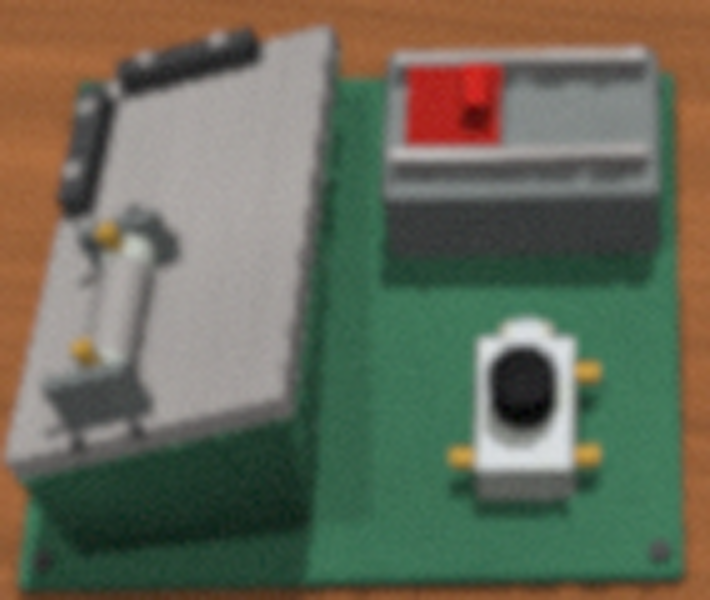

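```bash
cat > geo.py <<'E'
import numpy as np
from station import r
from scipy.spatial.transform import Rotation as Ro
from scipy.optimize import least_squares
C={n:r.camera_model(n) for n in("scene","top")}
def proj(n,P):
    c=C[n]; R=Ro.from_euler('xyz',c["attitude"],degrees=True).as_matrix()
    p=(np.atleast_2d(P)-c["origin"])@R
    return np.c_[c["fx"]*p[:,0]/p[:,2]+c["cx"],c["fy"]*p[:,1]/p[:,2]+c["cy"]]
def px(pts,x0,y0,k): return (np.array(pts,float)+.5)/k-.5+[x0,y0]
s=np.sin(np.radians(17)); 
xa=np.array([np.sqrt(1-s*s),0,s]); yx=-s*s/xa[0]; ya=np.array([yx,np.sqrt(1-s*s-yx*yx),s])
N0=np.c_[xa,ya,np.cross(xa,ya)]
def fit(model,obs,p0):
    f=lambda p:np.concatenate([(proj(n,model(p,np.array(P)/1000.))-q).ravel() for n,P,q in obs])
    return least_squares(f,p0,loss='soft_l1')
rz=lambda a:Ro.from_euler('z',a).as_matrix()
E
python3 - <<'E'
from geo import *
np.set_printoptions(precision=4,suppress=True)
print(N0)
nest=lambda p,P:P@(rz(p[3])@N0).T+p[:3]
T=lambda q:px(q,258,136,5.5); S=lambda q:px(q,142,198,5)
o=[("top",[[236,112,0],[236,-20,0],[-20,-20,0],[-20,112,0],[0,77,16],[0,3,16],[85,0,16],[3,0,16]],T([[302,58],[505,30],[562,452],[358,483],[419,443],[533,424],[515,284],[533,416]])),
("scene",[[-20,112,0],[236,112,0],[236,-20,0],[0,3,0],[0,77,0]],S([[333,28],[290,408],[10,458],[123,92],[262,55]]))]
f=fit(nest,o,[.45,-.15,.05,.1]); print("nest",f.x,np.degrees(f.x[3]));print(f.fun.reshape(-1,2))
flat=lambda p,P:P@rz(p[3]).T+p[:3]
B=[[-26,20,12],[-26,-20,12],[26,-20,12],[26,20,12]]
o=[("top",B,px([[97,130],[207,95],[252,240],[140,275]],178,220,10)),
("scene",[B[2],B[3],B[0],B[1]],px([[102,152],[248,122],[298,275],[155,305]],356,200,10))]
f=fit(flat,o,[.4,.3,.019,3.1]);print("lock",f.x,np.degrees(f.x[3]));print(f.fun.reshape(-1,2))
B=[[24,23,0],[24,-23,0],[-24,-23,0],[-24,23,0]]
o=[("top",B,T([[203,380],[278,372],[288,446],[212,455]])),("scene",[B[2],B[3],B[0],B[1]],S([[407,68],[502,65],[502,145],[407,145]]))]
f=fit(flat,o,[.4,0,.06,.1]);print("shutter plate",f.x,np.degrees(f.x[3]));print(f.fun.reshape(-1,2))
for dy in(8,10,12,14): 
  P=flat(f.x,np.array([[12,dy+6,20],[-12,dy+6,20],[-12,dy-6,20],[12,dy-6,20]])/1000)
  print(dy,"top",((proj("top",P)-[258,136]+.5)*5.5).round(),"scene",((proj("scene",P)-[142,198]+.5)*5).round())
E
```

```text
[[ 0.9563 -0.0894 -0.2784]
 [ 0.      0.9521 -0.3057]
 [ 0.2924  0.2924  0.9105]]
nest [ 0.5185 -0.228   0.0568  0.1106] 6.336249501811876
[[-0.1818 -0.9425]
 [-0.6626 -0.5506]
 [-0.881  -0.2299]
 [ 0.5581  0.8601]
 [ 0.512   0.4004]
 [-0.0954  0.1439]
 [ 0.5771 -0.2899]
 [ 0.5879  0.5458]
 [ 0.0837 -1.5652]
 [-0.7549 -3.3793]
 [-0.3408  0.3977]
 [ 1.3887  1.5883]
 [ 0.6501  1.5957]]
lock [0.4597 0.2926 0.013  2.7986] 160.3496568312576
[[ 17.8288  -0.0397]
 [ -4.4577  -0.038 ]
 [-14.1267   0.1096]
 [  8.4224   0.1535]
 [ 16.9955   1.2638]
 [-12.2     -1.1392]
 [-24.0326  -1.1135]
 [  5.0901   1.4946]]
shutter plate [ 0.5246 -0.058   0.0867  0.1071] 6.133936200098882
[[-0.873   0.0064]
 [-0.5523 -0.5614]
 [ 0.006   0.2271]
 [-0.218   0.6366]
 [ 0.1992 -0.5659]
 [-0.2154 -0.2102]
 [-0.6054  0.2522]
 [-0.5636  0.5048]]
8 top [[218. 390.]
 [225. 430.]
 [245. 427.]
 [239. 387.]] scene [[479. 104.]
 [480.  62.]
 [456.  63.]
 [454. 104.]]
10 top [[215. 390.]
 [221. 430.]
 [242. 427.]
 [235. 388.]] scene [[483. 104.]
 [484.  62.]
 [460.  63.]
 [458. 104.]]
12 top [[211. 391.]
 [218. 431.]
 [238. 428.]
 [232. 388.]] scene [[487. 104.]
 [488.  62.]
 [464.  63.]
 [462. 104.]]
14 top [[208. 391.]
 [215. 431.]
 [235. 428.]
 [228. 388.]] scene [[491. 104.]
 [493.  62.]
 [468.  63.]
 [467. 104.]]
```

```bash
python3 - <<'E'
from geo import *
import cv2
np.set_printoptions(precision=4,suppress=True)
T=lambda q:px(q,258,136,5.5); S=lambda q:px(q,142,198,5)
o=[("top",[[236,112,0],[236,-20,0],[-20,-20,0],[-20,112,0],[0,77,16],[0,3,16],[85,0,16],[3,0,16]],T([[302,58],[505,30],[562,452],[358,483],[419,443],[533,424],[515,284],[533,416]])),
("scene",[[-20,112,0],[236,112,0],[236,-20,0],[0,3,0],[0,77,0]],S([[333,28],[290,408],[10,458],[123,92],[262,55]]))]
full=lambda p,P:P@Ro.from_rotvec(p[3:]).as_matrix().T+p[:3]
f=fit(full,o,np.r_[.5185,-.228,.0568,Ro.from_matrix(rz(.1106)@N0).as_rotvec()]); print(f.x,Ro.from_rotvec(f.x[3:]).as_matrix());print(f.fun.reshape(-1,2))
flat=lambda p,P:P@rz(p[3]).T+p[:3]
nest=lambda p,P:P@(rz(p[3])@N0).T+p[:3]
B=[[-26,-20,12],[-26,20,12],[26,20,12],[26,-20,12]]
o=[("top",B,px([[97,130],[207,95],[252,240],[140,275]],178,220,10)),
("scene",[B[2],B[3],B[0],B[1]],px([[102,152],[248,122],[298,275],[155,305]],356,200,10))]
g=fit(flat,o,[.4,.3,.019,3.1]);print("lock",g.x,np.degrees(g.x[3]));print(g.fun.reshape(-1,2))
for n,(x0,y0,w,h,k) in {"top":(258,136,112,108,5.5),"scene":(142,198,142,120,5)}.items():
  im=cv2.resize(r.grab_frame(n)[y0:y0+h,x0:x0+w,::-1],None,fx=k,fy=k,interpolation=cv2.INTER_CUBIC)
  for m,p,col in((full,f.x,(255,0,0)),(nest,[.5185,-.228,.0568,.1106],(0,0,255))):
    for L in ([[236,112,0],[236,-20,0],[-20,-20,0],[-20,112,0]],[[0,3,0],[0,77,0],[0,77,16],[0,3,16]],[[3,0,0],[85,0,0],[85,0,16],[3,0,16]],[[106,31,15],[126,31,15],[126,11,30],[126,51,30]]):
      q=((proj(n,m(p,np.array(L)/1000.))-[x0,y0]+.5)*k).astype(int)
      cv2.polylines(im,[q],True,col,1)
  globals()[n]=im
h=594
cv2.imwrite("pics/ov.png",cv2.resize(np.hstack([top[:594],scene[:594]]),(0,0),fx=.6,fy=.6) if 0 else cv2.resize(scene,(710,600)))
cv2.imwrite("pics/ovt.png",top)
E
```

```text
[ 0.5168 -0.2296  0.0618  0.2523 -0.2506  0.1425] [[ 0.9589 -0.1702 -0.2268]
 [ 0.1078  0.9585 -0.2638]
 [ 0.2623  0.2286  0.9375]]
[[-0.8765 -0.7762]
 [-0.2375 -0.4281]
 [ 0.1345 -0.0045]
 [ 0.2392  0.7272]
 [ 0.1356  0.2646]
 [ 0.2996  0.1925]
 [ 0.8045 -0.3206]
 [ 1.0091  0.5969]
 [ 0.4307 -0.9229]
 [ 0.1793 -0.1498]
 [-0.9181  0.442 ]
 [ 0.599  -0.0257]
 [ 0.6821  1.6333]]
lock [0.4597 0.3003 0.0148 3.4196] 195.93043019816477
[[-0.7065  0.0678]
 [-0.2197 -0.116 ]
 [-0.315  -0.0287]
 [-0.6678  0.2002]
 [-0.8066 -1.006 ]
 [-0.5668 -0.3895]
 [ 0.3071  0.9941]
 [-0.5181  0.4743]]
```

View pics/ov.png

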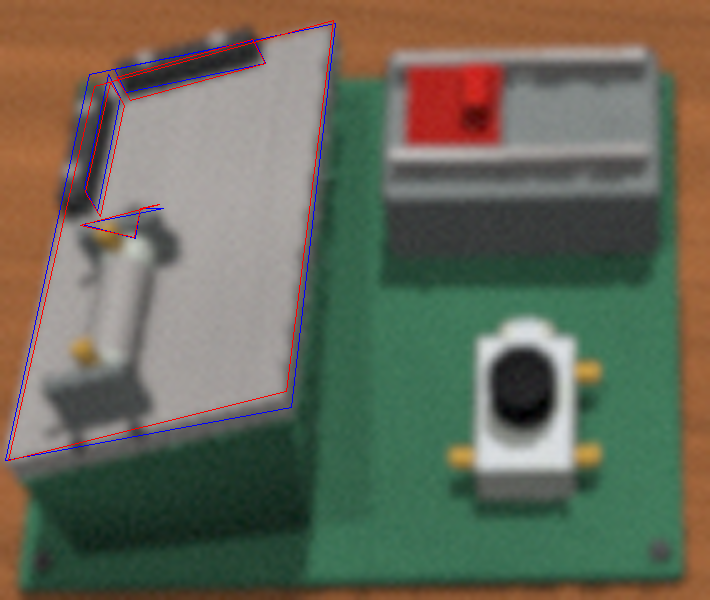

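```bash
cat > fit.py <<'E'
from geo import *
np.set_printoptions(precision=4,suppress=True)
T=lambda q:px(q,258,136,5.5); S=lambda q:px(q,142,198,5)
A=lambda l:np.array(l)/1000.
B=A([[-26,-20,12],[-26,20,12],[26,20,12],[26,-20,12]])
H=A([[24,23,0],[24,-23,0],[-24,-23,0],[-24,23,0]])
NT=A([[236,112,0],[236,-20,0],[-20,-20,0],[-20,112,0],[0,77,16],[0,3,16],[85,0,16],[3,0,16]])
NS=A([[-20,112,0],[236,112,0],[236,-20,0],[0,3,0],[0,77,0]])
i=[2,3,0,1]
oNT=T([[302,58],[505,30],[562,452],[358,483],[419,443],[533,424],[515,284],[533,416]])
oNS=S([[333,28],[290,408],[10,458],[120,92],[262,58]])
oBT=px([[97,130],[207,95],[252,240],[140,275]],178,220,10); oBS=px([[102,152],[248,122],[298,275],[155,305]],356,200,10)
oHT=T([[203,380],[278,372],[288,446],[212,455]]); oHS=S([[407,68],[502,65],[502,145],[407,145]])
def res(p):
    bt,bs=p[11:13],p[13:15]
    n=lambda P:P@(rz(p[3])@N0).T+p[:3]
    b=lambda P:P@rz(p[6]).T+[p[4],p[5],.019]
    h=lambda P:P@rz(p[10]).T+p[7:10]
    L=[proj("top",n(NT))+bt-oNT,proj("scene",n(NS))+bs-oNS,proj("top",b(B))+bt-oBT,proj("scene",b(B[i]))+bs-oBS,proj("top",h(H))+bt-oHT,proj("scene",h(H[i]))+bs-oHS]
    return np.r_[np.concatenate(L).ravel(),p[11:15]/1.0]
f=least_squares(res,[.5185,-.228,.0568,.1106,.46,.3,3.42,.5246,-.058,.0867,.107,0,0,0,0],loss='soft_l1')
p=f.x
E
python3 - <<'E'
from fit import *
print("nest",p[:4],"lock",p[4:7],np.degrees(p[6]),"shut",p[7:11],"bias",p[11:]);print(f.fun[:26].reshape(-1,2))
R=rz(p[3])@N0
print("nest axes\n",R)
Rl=rz(p[6]); Rt=R@np.diag([-1,-1,1])
print("rotvec grasp->place",Ro.from_matrix(Rt@Rl.T).as_rotvec(degrees=True))
for x,y in((36,50),(26,20),(60,60)): print(x,y,p[:3]+R@(A([x,y,12])))
E
```

```text
nest [ 0.5197 -0.2271  0.0592  0.11  ] lock [0.4612 0.3001 3.419 ] 195.89328781518716 shut [ 0.5258 -0.0575  0.0894  0.1068] bias [0.3477 0.499  0.0674 0.1597]
[[-0.0482 -1.0582]
 [-0.4726 -0.6364]
 [-0.7158 -0.2076]
 [ 0.6679  0.8578]
 [ 0.6389  0.3924]
 [ 0.063   0.1501]
 [ 0.745  -0.3195]
 [ 0.7478  0.5513]
 [ 0.3333 -1.5032]
 [-0.5579 -3.1624]
 [-0.271   0.6161]
 [ 2.1539  1.6633]
 [ 0.8695  1.0681]]
nest axes
 [[ 0.9505 -0.1934 -0.2431]
 [ 0.105   0.9365 -0.3345]
 [ 0.2924  0.2924  0.9105]]
rotvec grasp->place [ 20.5971 -13.1521  -6.8014]
36 50 [ 0.5413 -0.1805  0.0952]
26 20 [ 0.5376 -0.2097  0.0835]
60 60 [ 0.5622 -0.1686  0.1052]
```

>>> {"fn": "drive_tool", "kwargs": {"motion": [[[1,-1,0,0,0,0.13,1],[1,-1,0,0,0,0.13,1],[1,-1,0,0,0,0.13,1],[1,-1,0,0,0,0.13,1],[1,-1,-0.5,0,0,0.13,1],[1,-1,-0.5,0,0,0,1],[1,-1,-0.5,0,0,0,1],[1,-1,-0.5,0,0,0,1],[1,-1,-0.5,0,0,0,1],[1,-1,-0.5,0,0,0,1],[1,-1,-0.5,0,0,0,1],[1,-0.5,0,0,0,0,1],[0.6,0,0,0,0,0,1],[0,0,0,0,0,0,1],[0,0,0,0,0,0,1]]]}}

```text
clock: 1.8
position: [0.4575, 0.3211, 0.1436]
tcp_rot: [180.0, -0.0, -164.0]
ft_force: [-0.3, 0.6, 0.1]
gripper_width: 1.001
finger_force: 0.0
```

>>> {"fn": "drive_tool", "kwargs": {"motion": [[[0.15,-0.84,0,0,0,0,1],[0,0,-1,0,0,0,1],[0,0,-1,0,0,0,1],[0,0,-1,0,0,0,1],[0,0,-1,0,0,0,1],[0,0,-0.7,0,0,0,1],[0,0,-0.5,0,0,0,1],[0,0,-0.2,0,0,0,1],[0,0,0,0,0,0,1]]]}}

```text
clock: 2.7
position: [0.4611, 0.3002, 0.0086]
tcp_rot: [-180.0, -0.0, -163.9]
ft_force: [-0.4, -0.1, -0.3]
gripper_width: 1.002
finger_force: 0.0
```

>>> {"fn": "drive_tool", "kwargs": {"motion": [[[0,0,0,0,0,0,0.3],[0,0,0,0,0,0,0.3],[0,0,0,0,0,0,0.3],[0,0,0,0,0,0,0.3],[0,0,0,0,0,0,0.3],[0,0,0,0,0,0,0.3],[0,0,0,0,0,0,0.3],[0,0,0,0,0,0,0.3],[0,0,0,0,0,0,0.3]]], "grip_force": 35}}

```text
clock: 3.6
position: [0.4621, 0.3002, 0.0095]
tcp_rot: [180.0, 0.1, -164.0]
ft_force: [-1.1, -1.4, 6.6]
gripper_width: 0.462
finger_force: 37.0
```

>>> {"fn": "drive_tool", "kwargs": {"motion": [[[0,0,0,0,0,0,0.6],[0,0,0.08,0,0,0,0.6],[0,0,0.08,0,0,0,0.6],[0,0,0,0,0,0,0.3],[0,0,0,0,0,0,0.3],[0,0,0,0,0,0,0.3],[0,0,0,0,0,0,0.3],[0,0,0,0,0,0,0.3]]], "grip_force": 40}}

```text
clock: 4.4
position: [0.4619, 0.3001, 0.0131]
tcp_rot: [180.0, 0.0, -164.0]
ft_force: [-0.6, -1.2, 4.5]
gripper_width: 0.456
finger_force: 41.4
```

>>> {"fn": "drive_tool", "kwargs": {"motion": [[[0,0,0.4,0,0,0,0.3],[0,0,0.8,0,0,0,0.3],[0,0,1,0,0,0,0.3],[0,0,1,0,0,0,0.3],[0,0,1,0,0,0,0.3],[0,0,1,0,0,0,0.3],[0,0,1,0,0,0,0.3],[0,0,0.6,0,0,0,0.3],[0,0,0,0,0,0,0.3]]]}}

```text
clock: 5.3
position: [0.4625, 0.3004, 0.1851]
tcp_rot: [179.9, 0.2, -164.0]
ft_force: [-0.1, 0.0, -3.1]
gripper_width: 0.455
finger_force: 41.2
```

>>> {"fn": "drive_tool", "kwargs": {"motion": [[[0.1,-0.5,0.5,0,0,0,0.3],[0.15,-1,0.5,0,0,0,0.3],[0.15,-1,0,0,0,0,0.3],[0.15,-1,0,0,0,0,0.3],[0.15,-1,0,0,0,0,0.3],[0.15,-1,0,0,0,0,0.3],[0.15,-1,0,0,0,0,0.3],[0.15,-1,0,0,0,0,0.3],[0.15,-1,0,0.0458,-0.0292,-0.0151,0.3],[0.15,-1,0,0.0458,-0.0292,-0.0151,0.3],[0.15,-1,0,0.0458,-0.0292,-0.0151,0.3],[0.15,-1,0,0.0458,-0.0292,-0.0151,0.3],[0.15,-1,0,0.0458,-0.0292,-0.0151,0.3],[0.15,-1,0,0.0458,-0.0292,-0.0151,0.3],[0.15,-1,0,0.0458,-0.0292,-0.0151,0.3],[0.15,-1,0,0.0458,-0.0292,-0.0151,0.3],[0.15,-1,0,0.0458,-0.0292,-0.0151,0.3],[0.15,-1,0,0.0458,-0.0292,-0.0151,0.3],[0,-1,-0.4,0,0,0,0.3],[0,0,0,0,0,0,0.3]]]}}

```text
clock: 7.3
position: [0.5253, -0.1678, 0.1956]
tcp_rot: [162.3, 16.8, -173.9]
ft_force: [-0.0, -0.9, -3.7]
gripper_width: 0.46
finger_force: 41.4
```

```bash
cat > where.py <<'E'
from fit import *
s=r.sense(); R=rz(p[3])@N0
def rep():
    s=r.sense(); q=R.T@(s["position"]-p[:3])*1000
    Rt=Ro.from_euler('xyz',s["tcp_rot"],degrees=True).as_matrix()
    print("tcp",s["position"],"nest",q.round(1)); print("toolz·n",(R.T@Rt).round(3).tolist()); print("f nest",(R.T@s["ft_force"]).round(2),s["finger_force"],s["gripper_width"],s["clock"])
    return s,q,Rt
E
python3 - <<'E'
from where import *
s,q,Rt=rep()
des=np.c_[-R[:,0],R[:,1],-R[:,2]]
print("rot err rotvec units",Ro.from_matrix(des@Rt.T).as_rotvec(degrees=True)/45)
for t in((38,52,50),(38,52,20),(38,52,6)): print(t,(p[:3]+R@A(t)-s["position"])/.025)
E
```

```text
tcp [ 0.5253 -0.1678  0.1956] nest [ 51.5  94.3 103. ]
toolz·n [[-1.0, 0.005, -0.002], [0.005, 1.0, -0.003], [0.002, -0.003, -1.0]]
f nest [-1.23 -1.95 -3.09] 41.4384788274765 0.4597167463491466 7.3
rot err rotvec units [ 0.0027 -0.0043  0.0062]
(38, 52, 50) [ 0.3308 -0.9324 -2.5829]
(38, 52, 20) [ 0.6225 -0.531  -3.6755]
(38, 52, 6) [ 0.7587 -0.3437 -4.1854]
```

Now to nest z 50, then 20, aligned. A picture checks the pose before contact.

>>> {"fn": "drive_tool", "kwargs": {"motion": [[[0.11,-0.31,-0.86,0,0,0.006,0.3],[0.11,-0.31,-0.86,0,0,0,0.3],[0.11,-0.31,-0.86,0,0,0,0.3],[0.1,0.13,-0.36,0,0,0,0.3],[0.1,0.13,-0.36,0,0,0,0.3],[0.09,0.13,-0.36,0,0,0,0.3],[0,0,0,0,0,0,0.3],[0,0,0,0,0,0,0.3]]]}}

```text
clock: 8.1
position: [0.5436, -0.1756, 0.1067]
tcp_rot: [162.2, 17.1, -173.2]
ft_force: [0.6, -0.4, -3.7]
gripper_width: 0.458
finger_force: 41.5
```

```bash
python3 - <<'E'
from where import *
import cv2
rep()
a=cv2.resize(r.grab_frame("top")[125:245,255:375,::-1],(400,400),interpolation=cv2.INTER_CUBIC)
b=cv2.resize(r.grab_frame("scene")[190:310,135:255,::-1],(400,400),interpolation=cv2.INTER_CUBIC)
cv2.imwrite("pics/pre.png",np.hstack([a,b]))
E
```

```text
tcp [ 0.5436 -0.1756  0.1067] nest [42.1 57.5 20.3]
toolz·n [[-1.0, -0.008, -0.001], [-0.008, 1.0, 0.002], [0.001, 0.002, -1.0]]
f nest [-0.53 -1.55 -3.38] 41.4547598361969 0.4577302685518185 8.1
```

View pics/pre.png

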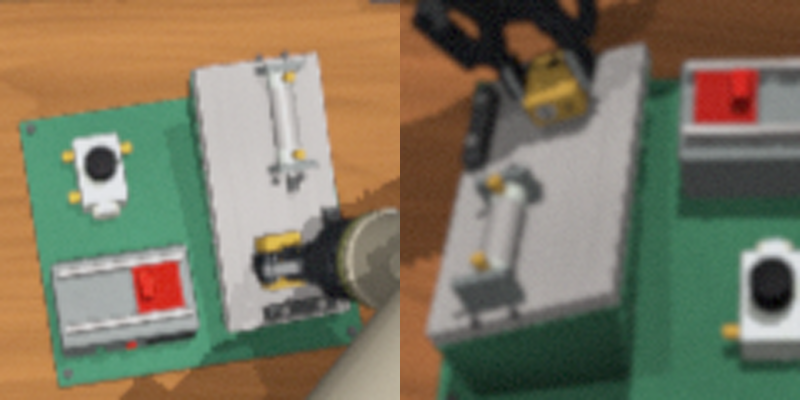

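>>> {"fn": "drive_tool", "kwargs": {"motion": [[[0.0195,0.0268,-0.073,0,0,0,0.3],[0.0195,0.0268,-0.073,0,0,0,0.3],[0.0195,0.0268,-0.073,0,0,0,0.3],[0.0195,0.0268,-0.073,0,0,0,0.3],[0,0,0,0,0,0,0.3]]]}}

```text
clock: 8.7
position: [0.5452, -0.1731, 0.0986]
tcp_rot: [162.2, 17.0, -173.3]
ft_force: [-0.3, -0.2, -3.4]
gripper_width: 0.456
finger_force: 41.5
```

```bash
python3 -c "
from where import *
rep()"
```

```text
tcp [ 0.5452 -0.1731  0.0986] nest [41.5 57.2 11.6]
toolz·n [[-1.0, -0.007, -0.002], [-0.007, 1.0, 0.002], [0.002, 0.002, -1.0]]
f nest [-1.32 -1.13 -2.94] 41.49009346961975 0.4558687436621187 8.7
```

Descend 1 mm at a time.

>>> {"fn": "drive_tool", "kwargs": {"motion": [[[0.0097,0.0134,-0.0364,0,0,0,0.3],[0.0097,0.0134,-0.0364,0,0,0,0.3],[0.0097,0.0134,-0.0364,0,0,0,0.3],[0,0,0,0,0,0,0.3]]]}}

```text
clock: 9.1
position: [0.5461, -0.1723, 0.0961]
tcp_rot: [162.2, 17.0, -173.3]
ft_force: [-0.3, 0.5, -3.6]
gripper_width: 0.458
finger_force: 41.5
```

>>> {"fn": "drive_tool", "kwargs": {"motion": [[[0.0097,0.0134,-0.0364,0,0,0,0.3],[0,0,0,0,0,0,0.3]]]}}

```text
clock: 9.3
position: [0.5463, -0.172, 0.0952]
tcp_rot: [162.2, 17.0, -173.3]
ft_force: [-0.4, -0.2, -3.5]
gripper_width: 0.459
finger_force: 41.5
```

>>> {"fn": "drive_tool", "kwargs": {"motion": [[[0.0097,0.0134,-0.0364,0,0,0,0.3],[0,0,0,0,0,0,0.3]]]}}

```text
clock: 9.5
position: [0.5467, -0.172, 0.0946]
tcp_rot: [162.2, 17.1, -173.3]
ft_force: [-0.5, -1.1, -2.2]
gripper_width: 0.46
finger_force: 41.6
```

>>> {"fn": "drive_tool", "kwargs": {"motion": [[[0.005,0.007,-0.018,0,0,0,0.3],[0,0,0,0,0,0,0.3]]]}}

```text
clock: 9.7
position: [0.547, -0.1721, 0.0945]
tcp_rot: [162.3, 17.1, -173.3]
ft_force: [-1.8, -1.2, 2.2]
gripper_width: 0.457
finger_force: 42.2
```

>>> {"fn": "drive_tool", "kwargs": {"motion": [[[0.005,0.007,-0.018,0,0,0,0.3],[0,0,0,0,0,0,0.3],[0,0,0,0,0,0,0.3]]]}}

```text
clock: 10.0
position: [0.5472, -0.1724, 0.0945]
tcp_rot: [162.3, 17.1, -173.3]
ft_force: [-2.5, -2.8, 6.6]
gripper_width: 0.457
finger_force: 42.6
```

>>> {"fn": "drive_tool", "kwargs": {"motion": [[[-0.065,-0.061,-0.039,0,0,0,0.3],[-0.065,-0.061,-0.039,0,0,0,0.3],[-0.065,-0.061,-0.039,0,0,0,0.3],[0,0,0,0,0,0,0.3]]]}}

```text
clock: 10.4
position: [0.5424, -0.1771, 0.0915]
tcp_rot: [162.3, 17.1, -173.3]
ft_force: [-3.0, -3.4, 5.4]
gripper_width: 0.451
finger_force: 42.6
```

>>> {"fn": "drive_tool", "kwargs": {"motion": [[[-0.065,-0.061,-0.039,0,0,0,0.3],[-0.065,-0.061,-0.039,0,0,0,0.3],[0,0,0,0,0,0,0.3]]]}}

```text
clock: 10.7
position: [0.5392, -0.1801, 0.0896]
tcp_rot: [162.3, 17.1, -173.3]
ft_force: [-2.7, -3.2, 5.8]
gripper_width: 0.455
finger_force: 42.6
```

```bash
python3 -c "
from where import *
rep()"
```

```text
tcp [ 0.5392 -0.1801  0.0896] nest [32.4 49.1  7.2]
toolz·n [[-1.0, -0.007, 0.0], [-0.007, 1.0, -0.0], [-0.0, -0.0, -1.0]]
f nest [-1.22 -0.8   7.04] 42.589364647865295 0.4551887797884061 10.7
```

>>> {"fn": "drive_tool", "kwargs": {"motion": [[[0,0,0,0,0,0,0.55],[0,0,0,0,0,0,0.62],[0,0,0,0,0,0,0.62],[0,0,0,0,0,0,0.62],[-0.05,-0.067,0.18,0,0,0,0.65],[-0.1,-0.134,0.364,0,0,0,0.65],[-0.1,-0.134,0.364,0,0,0,0.65],[-0.1,-0.134,0.364,0,0,0,0.65],[-0.1,-0.134,0.364,0,0,0,0.65],[-0.1,-0.134,0.364,0,0,0,0.65],[0,0,0.5,0,0,0,0.3],[0,0,0,0,0,0,0]]]}}

```text
clock: 11.9
position: [0.5259, -0.1981, 0.1534]
tcp_rot: [162.3, 17.2, -173.3]
ft_force: [0.4, -0.5, 0.3]
gripper_width: 0.321
finger_force: 0.0
```

```bash
python3 - <<'E'
from where import *
import cv2
rep()
n=lambda P:p[:3]+A(P)@R.T
out=[]
for c,(x0,y0,w,h) in {"top":(300,160,80,80),"scene":(135,190,80,80)}.items():
  k=5; im=cv2.resize(r.grab_frame(c)[y0:y0+h,x0:x0+w,::-1],None,fx=k,fy=k,interpolation=cv2.INTER_CUBIC)
  q=((proj(c,n([[0,0,24],[52,0,24],[52,40,24],[0,40,24]]))-[x0,y0]+.5)*k).astype(int)
  cv2.polylines(im,[q],True,(0,0,255),1); out.append(im)
cv2.imwrite("pics/slid.png",np.hstack(out))
E
```

```text
tcp [ 0.5259 -0.1981  0.1534] nest [36.5 53.5 74.6]
toolz·n [[-1.0, -0.008, 0.001], [-0.008, 1.0, 0.0], [-0.001, 0.0, -1.0]]
f nest [ 0.38 -0.43  0.37] 0.0 0.32126058443059197 11.9
```

View pics/slid.png

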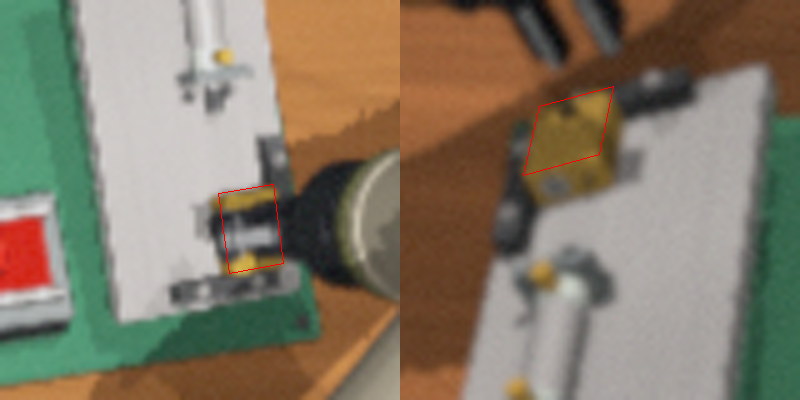

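>>> {"fn": "drive_tool", "kwargs": {"motion": [[[-0.42,0.43,0.05,0,0,0,0],[0,0,0,0,0,0,0],[0,0,0,0,0,0,0],[0.08,0.11,-0.3,0,0,0,0],[0.08,0.11,-0.3,0,0,0,0],[0.08,0.11,-0.3,0,0,0,0],[0.08,0.11,-0.3,0,0,0,0],[0.08,0.11,-0.3,0,0,0,0],[0.08,0.11,-0.3,0,0,0,0],[0,0,0,0,0,0,0]]]}}

```text
clock: 13.0
position: [0.5261, -0.1691, 0.106]
tcp_rot: [162.2, 16.9, -173.2]
ft_force: [0.4, -0.4, 0.2]
gripper_width: 0.006
finger_force: 0.0
```

```bash
python3 -c "
from where import *
rep()"
```

```text
tcp [ 0.5261 -0.1691  0.106 ] nest [25.9 66.8 21.7]
toolz·n [[-1.0, -0.007, -0.003], [-0.007, 1.0, 0.003], [0.003, 0.003, -1.0]]
f nest [ 0.39 -0.4   0.26] 0.0 0.0059991708360224785 13.0
```

>>> {"fn": "drive_tool", "kwargs": {"motion": [[[0.029,0.04,-0.109,0,0,0,0],[0.029,0.04,-0.109,0,0,0,0],[0.029,0.04,-0.109,0,0,0,0],[0.029,0.04,-0.109,0,0,0,0],[0.015,-0.075,-0.023,0,0,0,0],[0.015,-0.075,-0.023,0,0,0,0],[0.015,-0.075,-0.023,0,0,0,0],[0.015,-0.075,-0.023,0,0,0,0],[0,0,0,0,0,0,0]]]}}

```text
clock: 13.9
position: [0.5309, -0.1742, 0.0942]
tcp_rot: [162.2, 17.0, -173.3]
ft_force: [0.1, -0.2, -0.3]
gripper_width: 0.001
finger_force: 0.0
```

>>> {"fn": "drive_tool", "kwargs": {"motion": [[[0.012,-0.056,-0.018,0,0,0,0],[0.012,-0.056,-0.018,0,0,0,0],[0,0,0,0,0,0,0]]]}}

```text
clock: 14.2
position: [0.5314, -0.1767, 0.0932]
tcp_rot: [162.2, 17.0, -173.3]
ft_force: [0.4, -0.1, 0.3]
gripper_width: 0.0
finger_force: 0.0
```

>>> {"fn": "drive_tool", "kwargs": {"motion": [[[0.012,-0.056,-0.018,0,0,0,0],[0.012,-0.056,-0.018,0,0,0,0],[0,0,0,0,0,0,0]]]}}

```text
clock: 14.5
position: [0.532, -0.1795, 0.0923]
tcp_rot: [162.2, 17.0, -173.3]
ft_force: [-0.5, -0.1, -0.6]
gripper_width: -0.002
finger_force: 0.0
```

```bash
python3 -c "
from where import *
rep()"
```

```text
tcp [ 0.532  -0.1795  0.0923] nest [26.4 51.9 11.3]
toolz·n [[-1.0, -0.007, -0.002], [-0.007, 1.0, 0.001], [0.002, 0.001, -1.0]]
f nest [-0.68 -0.17 -0.41] 0.0 -0.001993980114658263 14.5
```

>>> {"fn": "drive_tool", "kwargs": {"motion": [[[0.008,-0.0375,-0.012,0,0,0,0],[0.008,-0.0375,-0.012,0,0,0,0],[0,0,0,0,0,0,0]]]}}

```text
clock: 14.8
position: [0.5324, -0.1813, 0.0918]
tcp_rot: [162.2, 17.0, -173.3]
ft_force: [-0.5, -0.5, -0.0]
gripper_width: 0.0
finger_force: 0.0
```

>>> {"fn": "drive_tool", "kwargs": {"motion": [[[0.008,-0.0375,-0.012,0,0,0,0],[0,0,0,0,0,0,0]]]}}

```text
clock: 15.0
position: [0.5327, -0.1819, 0.0915]
tcp_rot: [162.2, 17.0, -173.3]
ft_force: [-0.3, 0.6, 0.4]
gripper_width: 0.001
finger_force: 0.3
```

>>> {"fn": "drive_tool", "kwargs": {"motion": [[[0.008,-0.0375,-0.012,0,0,0,0],[0,0,0,0,0,0,0]]]}}

```text
clock: 15.2
position: [0.5328, -0.182, 0.0913]
tcp_rot: [162.1, 17.0, -173.2]
ft_force: [-1.2, 4.5, 3.2]
gripper_width: 0.002
finger_force: 2.6
```

>>> {"fn": "drive_tool", "kwargs": {"motion": [[[0.008,-0.0375,-0.012,0,0,0,0],[0,0,0,0,0,0,0]]]}}

```text
clock: 15.4
position: [0.533, -0.182, 0.0911]
tcp_rot: [162.1, 17.0, -173.2]
ft_force: [-3.3, 6.5, 5.5]
gripper_width: 0.003
finger_force: 4.3
```

>>> {"fn": "drive_tool", "kwargs": {"motion": [[[-0.023,0.1125,0.035,0,0,0,0],[-0.023,0.1125,0.035,0,0,0,0],[-0.023,0.1125,0.035,0,0,0,0],[-0.023,0.1125,0.035,0,0,0,0],[0.175,0.0193,0.054,0,0,0,0],[0.175,0.0193,0.054,0,0,0,0],[0.175,0.0193,0.054,0,0,0,0],[0.175,0.0193,0.054,0,0,0,0],[0.175,0.0193,0.054,0,0,0,0],[0.175,0.0193,0.054,0,0,0,0],[0.175,0.0193,0.054,0,0,0,0],[0.175,0.0193,0.054,0,0,0,0],[0.175,0.0193,0.054,0,0,0,0],[0.175,0.0193,0.054,0,0,0,0],[0,0,0,0,0,0,0],[0.031,-0.15,-0.047,0,0,0,0],[0.031,-0.15,-0.047,0,0,0,0],[0.031,-0.15,-0.047,0,0,0,0],[0.031,-0.15,-0.047,0,0,0,0],[0,0,0,0,0,0,0]]]}}

```text
clock: 17.4
position: [0.5774, -0.1838, 0.1029]
tcp_rot: [162.2, 17.0, -173.3]
ft_force: [-0.9, 0.0, -0.5]
gripper_width: 0.002
finger_force: 0.0
```

```bash
python3 -c "
from where import *
rep()"
```

```text
tcp [ 0.5774 -0.1838  0.1029] nest [72.2 42.2 11.3]
toolz·n [[-1.0, -0.006, -0.002], [-0.006, 1.0, 0.001], [0.002, 0.001, -1.0]]
f nest [-0.94  0.05 -0.23] 0.0 0.001742193353554356 17.4
```

Push in −x.

>>> {"fn": "drive_tool", "kwargs": {"motion": [[[-0.076,-0.008,-0.023,0,0,0,0],[-0.076,-0.008,-0.023,0,0,0,0],[-0.038,-0.004,-0.012,0,0,0,0],[0,0,0,0,0,0,0]]]}}

```text
clock: 17.8
position: [0.5726, -0.1833, 0.1018]
tcp_rot: [162.2, 17.0, -173.3]
ft_force: [-0.3, 0.1, 0.1]
gripper_width: 0.004
finger_force: 0.0
```

>>> {"fn": "drive_tool", "kwargs": {"motion": [[[-0.038,-0.004,-0.012,0,0,0,0],[-0.038,-0.004,-0.012,0,0,0,0],[0,0,0,0,0,0,0]]]}}

```text
clock: 18.1
position: [0.5708, -0.1836, 0.1011]
tcp_rot: [162.2, 17.0, -173.3]
ft_force: [0.5, -0.3, 0.2]
gripper_width: -0.001
finger_force: 0.0
```

>>> {"fn": "drive_tool", "kwargs": {"motion": [[[-0.038,-0.004,-0.012,0,0,0,0],[-0.038,-0.004,-0.012,0,0,0,0],[0,0,0,0,0,0,0]]]}}

```text
clock: 18.4
position: [0.5689, -0.1839, 0.1005]
tcp_rot: [162.2, 17.0, -173.3]
ft_force: [0.1, -0.4, -0.4]
gripper_width: -0.002
finger_force: 0.0
```

>>> {"fn": "drive_tool", "kwargs": {"motion": [[[-0.038,-0.004,-0.012,0,0,0,0],[0,0,0,0,0,0,0]]]}}

```text
clock: 18.6
position: [0.568, -0.1839, 0.1002]
tcp_rot: [162.2, 17.0, -173.3]
ft_force: [0.3, -0.1, -0.3]
gripper_width: -0.007
finger_force: 0.0
```

>>> {"fn": "drive_tool", "kwargs": {"motion": [[[-0.038,-0.004,-0.012,0,0,0,0],[0,0,0,0,0,0,0]]]}}

```text
clock: 18.8
position: [0.567, -0.1841, 0.0999]
tcp_rot: [162.2, 17.0, -173.3]
ft_force: [0.2, -0.4, 0.1]
gripper_width: -0.006
finger_force: 0.0
```

>>> {"fn": "drive_tool", "kwargs": {"motion": [[[-0.038,-0.004,-0.012,0,0,0,0],[0,0,0,0,0,0,0]]]}}

```text
clock: 19.0
position: [0.5661, -0.1842, 0.0996]
tcp_rot: [162.2, 17.0, -173.3]
ft_force: [1.0, -0.8, -0.6]
gripper_width: -0.002
finger_force: 0.0
```

>>> {"fn": "drive_tool", "kwargs": {"motion": [[[-0.038,-0.004,-0.012,0,0,0,0],[0,0,0,0,0,0,0]]]}}

```text
clock: 19.2
position: [0.5651, -0.1842, 0.0993]
tcp_rot: [162.2, 17.0, -173.3]
ft_force: [-0.4, -0.8, 1.2]
gripper_width: -0.002
finger_force: 0.0
```

>>> {"fn": "drive_tool", "kwargs": {"motion": [[[-0.038,-0.004,-0.012,0,0,0,0],[0,0,0,0,0,0,0]]]}}

```text
clock: 19.4
position: [0.5642, -0.1843, 0.099]
tcp_rot: [162.2, 17.0, -173.3]
ft_force: [-0.8, 0.1, 0.1]
gripper_width: 0.002
finger_force: 0.0
```

>>> {"fn": "drive_tool", "kwargs": {"motion": [[[-0.038,-0.004,-0.012,0,0,0,0],[0,0,0,0,0,0,0]]]}}

```text
clock: 19.6
position: [0.5634, -0.1844, 0.0988]
tcp_rot: [162.2, 17.0, -173.3]
ft_force: [-0.1, -0.2, 0.8]
gripper_width: 0.003
finger_force: 0.1
```

>>> {"fn": "drive_tool", "kwargs": {"motion": [[[-0.038,-0.004,-0.012,0,0,0,0],[0,0,0,0,0,0,0]]]}}

```text
clock: 19.8
position: [0.5632, -0.1844, 0.0989]
tcp_rot: [162.2, 17.1, -173.3]
ft_force: [4.1, -0.1, -0.0]
gripper_width: 0.002
finger_force: 2.0
```

```bash
python3 - <<'E'
from where import *
import cv2
rep()
out=[]
for c,(x0,y0,w,h) in {"top":(300,160,80,80),"scene":(145,190,60,60)}.items():
  out.append(cv2.resize(r.grab_frame(c)[y0:y0+h,x0:x0+w,::-1],(400,400),interpolation=cv2.INTER_CUBIC))
cv2.imwrite("pics/push.png",np.hstack(out))
E
```

```text
tcp [ 0.5632 -0.1844  0.0989] nest [57.5 43.2 11.3]
toolz·n [[-1.0, -0.007, -0.0], [-0.007, 1.0, 0.001], [0.0, 0.001, -1.0]]
f nest [ 3.88 -0.9  -0.97] 2.040638253092766 0.002189637252646937 19.8
```

View pics/push.png

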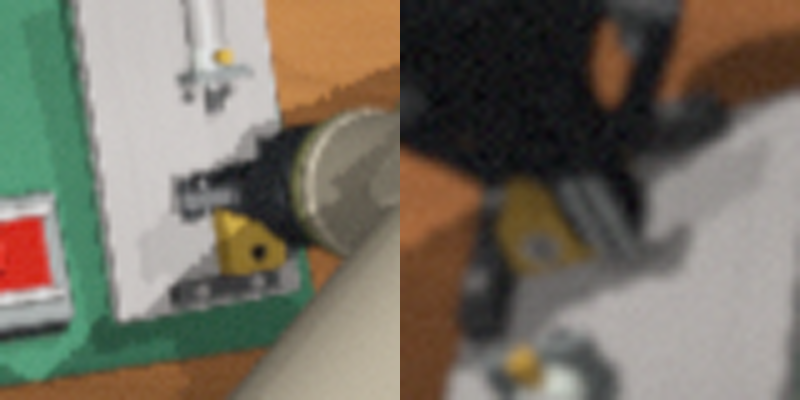

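The finger bears on the keyway end beside the pin, with the body against the low stop. One firmer nudge.

>>> {"fn": "drive_tool", "kwargs": {"motion": [[[-0.038,-0.004,-0.012,0,0,0,0],[0,0,0,0,0,0,0]]]}}

```text
clock: 20.1
position: [0.5629, -0.1844, 0.0991]
tcp_rot: [162.3, 17.2, -173.2]
ft_force: [7.5, 1.5, 2.3]
gripper_width: -0.002
finger_force: 3.6
```

>>> {"fn": "drive_tool", "kwargs": {"motion": [[[-0.03,-0.003,-0.009,0,0,0,0],[0,0,0,0,0,0,0]]]}}

```text
clock: 20.3
position: [0.5628, -0.1844, 0.0993]
tcp_rot: [162.3, 17.3, -173.2]
ft_force: [8.5, 1.5, 1.8]
gripper_width: 0.001
finger_force: 4.5
```

>>> {"fn": "drive_tool", "kwargs": {"motion": [[[0.115,0.013,0.035,0,0,0,0],[0.115,0.013,0.035,0,0,0,0],[-0.097,-0.134,0.364,0,0,0,0],[-0.097,-0.134,0.364,0,0,0,0],[-0.097,-0.134,0.364,0,0,0,0],[-0.097,-0.134,0.364,0,0,0,0],[-0.097,-0.134,0.364,0,0,0,0],[-0.097,-0.134,0.364,0,0,0,0],[0,0,0,0,0,0,0]]]}}

```text
clock: 21.2
position: [0.5521, -0.2055, 0.1561]
tcp_rot: [162.3, 17.2, -173.3]
ft_force: [0.9, -0.6, 0.1]
gripper_width: 0.002
finger_force: 0.0
```

```bash
python3 - <<'E'
from where import *
s,q,Rt=rep()
des=Ro.from_euler('xyz',[180,0,-173.9],degrees=True).as_matrix()
print("rotvec units",Ro.from_matrix(des@Rt.T).as_rotvec(degrees=True)/45)
c=p[7:10]; Rs=rz(p[10])
print(c,Rs)
for t in((0,-9,40),(0,-9,8)): print(t,c+Rs@A(t),(c+Rs@A(t)-s["position"])/.025)
E
```

```text
tcp [ 0.5521 -0.2055  0.1561] nest [61.5 42.3 73.1]
toolz·n [[-1.0, -0.007, 0.001], [-0.007, 1.0, -0.0], [-0.001, -0.0, -1.0]]
f nest [ 0.81 -0.73  0.08] 0.0 0.0019282347291494982 21.2
rotvec units [-0.4297  0.3324 -0.0712]
[ 0.5258 -0.0575  0.0894] [[ 0.9943 -0.1066  0.    ]
 [ 0.1066  0.9943  0.    ]
 [ 0.      0.      1.    ]]
(0, -9, 40) [ 0.5268 -0.0664  0.1294] [-1.0152  5.5622 -1.0683]
(0, -9, 8) [ 0.5268 -0.0664  0.0974] [-1.0152  5.5622 -2.3483]
```

>>> {"fn": "drive_tool", "kwargs": {"motion": [[[0,0,0.8,-0.0537,0.0416,-0.0089,0],[0,0,0.8,-0.0537,0.0416,-0.0089,0],[-0.1,0.6,0,-0.0537,0.0416,-0.0089,0],[-0.1,0.6,0,-0.0537,0.0416,-0.0089,0],[-0.1,0.6,0,-0.0537,0.0416,-0.0089,0],[-0.1,0.6,0,-0.0537,0.0416,-0.0089,0],[-0.1,0.6,0,-0.0537,0.0416,-0.0089,0],[-0.1,0.6,0,-0.0537,0.0416,-0.0089,0],[-0.1,0.6,0,0,0,0,0],[-0.1,0.6,0,0,0,0,0],[-0.2,0.75,0,0,0,0,0],[0,0,-0.9,0,0,0,0],[0,0,-0.9,0,0,0,0],[0,0,-0.9,0,0,0,0],[0,0,0,0,0,0,0]]]}}

```text
clock: 22.7
position: [0.5247, -0.0647, 0.1238]
tcp_rot: [179.9, -0.5, -173.9]
ft_force: [-0.1, -0.2, -1.1]
gripper_width: 0.002
finger_force: 0.0
```

```bash
python3 - <<'E'
from where import *
s=r.sense();c=p[7:10]; Rs=rz(p[10])
print("tool in shutter frame mm",(Rs.T@(s["position"]-c)*1000).round(1),s["position"],s["tcp_rot"])
E
```

```text
tool in shutter frame mm [-1.9 -7.1 34.5] [ 0.5247 -0.0647  0.1238] [ 179.8622   -0.4738 -173.8615]
```

>>> {"fn": "drive_tool", "kwargs": {"motion": [[[0.05,-0.12,-0.3,0,0,0,0],[0,0,-0.3,0,0,0,0],[0,0,-0.24,0,0,0,0],[0,0,-0.1,0,0,0,0],[0,0,-0.1,0,0,0,0],[0,0,0,0,0,0,0]]]}}

```text
clock: 23.3
position: [0.5281, -0.0683, 0.1007]
tcp_rot: [179.9, -0.2, -173.9]
ft_force: [0.5, -0.4, 1.0]
gripper_width: 0.003
finger_force: 0.0
```

>>> {"fn": "drive_tool", "kwargs": {"motion": [[[-0.01,0.1,0,0,0,0,0],[-0.01,0.1,0,0,0,0,0],[-0.01,0.1,0,0,0,0,0],[-0.01,0.1,0,0,0,0,0],[0,0,0,0,0,0,0]]]}}

```text
clock: 23.8
position: [0.5272, -0.0579, 0.1009]
tcp_rot: [179.9, -0.1, -173.9]
ft_force: [-0.5, -1.6, 0.4]
gripper_width: -0.002
finger_force: 0.6
```

>>> {"fn": "drive_tool", "kwargs": {"motion": [[[-0.016,0.15,0,0,0,0,0],[-0.016,0.15,0,0,0,0,0],[-0.016,0.15,0,0,0,0,0],[-0.016,0.15,0,0,0,0,0],[-0.016,0.15,0,0,0,0,0],[-0.016,0.15,0,0,0,0,0],[-0.016,0.15,0,0,0,0,0],[-0.016,0.15,0,0,0,0,0],[-0.016,0.15,0,0,0,0,0],[-0.016,0.15,0,0,0,0,0],[0,0,0,0,0,0,0]]]}}

```text
clock: 24.9
position: [0.5234, -0.0237, 0.1009]
tcp_rot: [-179.9, -0.1, -174.0]
ft_force: [0.5, -10.7, 0.1]
gripper_width: -0.002
finger_force: 5.1
```

>>> {"fn": "drive_tool", "kwargs": {"motion": [[[-0.009,0.08,0,0,0,0,0],[-0.009,0.08,0,0,0,0,0],[-0.004,0.04,0,0,0,0,0],[0,0,0,0,0,0,0]]]}}

```text
clock: 25.3
position: [0.5232, -0.0231, 0.101]
tcp_rot: [-179.6, -0.1, -174.3]
ft_force: [3.6, -21.8, -1.8]
gripper_width: -0.003
finger_force: 10.1
```

>>> {"fn": "drive_tool", "kwargs": {"motion": [[[0.02,-0.2,0,0,0,0,0],[0.02,-0.2,0,0,0,0,0],[0,0,0.6,0,0,0,0],[0,0,1,0,0,0,0],[0,0,1,0,0,0,0],[0,1,0,0,0,0,0],[0,1,0,0,0,0,0],[0,1,0,0,0,0,0],[0,1,0,0,0,0,0],[0,1,0,0,0,0,0],[0,1,0,0,0,0,0],[0,1,0,0,0,0,0],[0,1,0,0,0,0,0],[0,0,0,0,0,0,0]]]}}

```text
clock: 26.7
position: [0.5221, 0.18, 0.1651]
tcp_rot: [179.8, -0.2, -173.5]
ft_force: [-0.6, 0.5, -0.5]
gripper_width: 0.001
finger_force: 0.0
```

```bash
python3 - <<'E'
from where import *
import cv2
s=r.sense();print(s["position"],s["clock"])
out=[]
for c,(x0,y0,w,h) in {"top":(268,160,100,80),"scene":(142,190,140,80)}.items():
  out.append(cv2.resize(r.grab_frame(c)[y0:y0+h,x0:x0+w,::-1],None,fx=(300/h),fy=(300/h),interpolation=cv2.INTER_CUBIC))
w=max(o.shape[1] for o in out)
cv2.imwrite("pics/open.png",np.vstack([cv2.copyMakeBorder(o,0,0,0,w-o.shape[1],0) for o in out]))
c=p[7:10]; Rs=rz(p[10])
print("button pred px", [((proj(n,c+Rs@A([0,0,-5.5]))+0).round(1)) for n in("top","scene")])
for n in("top","scene"):
  im=r.grab_frame(n).astype(int); g=(im[...,1]>im[...,0]*1.5)&(im[...,1]>im[...,2]*1.3)&(im[...,1]>90)
  k,l,st,ce=cv2.connectedComponentsWithStats(g.astype(np.uint8))
  print(n,[(st[i].tolist(),ce[i].round(1).tolist()) for i in range(1,k) if st[i,4]>25])
E
```

```text
[0.5221 0.18   0.1651] 26.7
button pred px [array([[301.5, 210.6]]), array([[232.4, 219.7]])]
top [([301, 156, 14, 24, 75], [307.1, 168.6]), ([309, 181, 9, 26, 71], [313.5, 192.6]), ([300, 208, 7, 7, 41], [302.8, 211.0]), ([315, 209, 16, 21, 77], [320.1, 220.4])]
scene [([203, 215, 75, 99, 3282], [237.2, 279.7]), ([227, 216, 9, 9, 67], [230.9, 220.3])]
```

View pics/open.png

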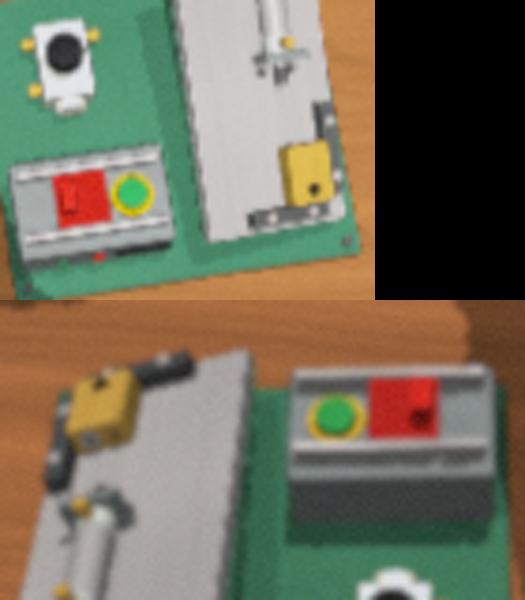

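The picture shows the body square in the corner against both stops (top crop (305,173)), with the dot at the low-stop end. The shutter is fully aside and the button is uncovered at top pixel (303,211). Now to press it.

>>> {"fn": "drive_tool", "kwargs": {"motion": [[[0.04,-1,0,0,0,0,0],[0.04,-1,0,0,0,0,0],[0.04,-1,0,0,0,0,0],[0.02,-1,0,0,0,0,0],[0,-1,0,0,0,0,0],[0,-1,0,0,0,0,0],[0,-1,0,0,0,0,0],[0,-1,0,0,0,0,0],[0,-1,0,0,0,0,0],[0,-0.64,0,0,0,0,0],[0,0,-0.8,0,0,0,0],[0,0,-0.8,0,0,0,0],[0,0,-0.6,0,0,0,0],[0,0,-0.4,0,0,0,0],[0,0,0,0,0,0,0],[0,0,0,0,0,0,0]]]}}

```text
clock: 28.5
position: [0.5272, -0.0673, 0.1013]
tcp_rot: [179.9, -0.1, -173.9]
ft_force: [-0.3, -0.6, 0.1]
gripper_width: 0.001
finger_force: 0.0
```

>>> {"fn": "drive_tool", "kwargs": {"motion": [[[-0.05,0.24,-0.16,0,0,0,0],[0,0,-0.12,0,0,0,0],[0,0,-0.12,0,0,0,0],[0,0,-0.08,0,0,0,0],[0,0,-0.08,0,0,0,0],[0,0,0,0,0,0,0]]]}}

```text
clock: 29.1
position: [0.5257, -0.0609, 0.0865]
tcp_rot: [179.9, -0.2, -173.9]
ft_force: [0.1, 0.1, -0.4]
gripper_width: -0.002
finger_force: 0.0
```

>>> {"fn": "drive_tool", "kwargs": {"motion": [[[0,0,-0.06,0,0,0,0],[0,0,-0.06,0,0,0,0],[0,0,0,0,0,0,0]]]}}

```text
clock: 29.4
position: [0.5259, -0.0609, 0.0837]
tcp_rot: [179.9, -0.1, -173.9]
ft_force: [-0.8, -0.4, 1.2]
gripper_width: -0.0
finger_force: 0.4
```

>>> {"fn": "drive_tool", "kwargs": {"motion": [[[0,0,-0.06,0,0,0,0],[0,0,-0.06,0,0,0,0],[0,0,0,0,0,0,0]]]}}

```text
clock: 29.7
position: [0.526, -0.0609, 0.0808]
tcp_rot: [179.9, -0.1, -173.9]
ft_force: [-1.5, -0.4, 2.7]
gripper_width: 0.002
finger_force: 1.4
```

Button touched near z 0.084; keep going to the bottom.

>>> {"fn": "drive_tool", "kwargs": {"motion": [[[0,0,-0.06,0,0,0,0],[0,0,-0.06,0,0,0,0],[0,0,0,0,0,0,0]]]}}

```text
clock: 30.0
position: [0.526, -0.0609, 0.0781]
tcp_rot: [179.9, -0.1, -173.9]
ft_force: [-2.5, -0.1, 7.2]
gripper_width: -0.0
finger_force: 3.3
```

>>> {"fn": "drive_tool", "kwargs": {"motion": [[[0,0,-0.06,0,0,0,0],[0,0,-0.04,0,0,0,0],[0,0,0,0,0,0,0]]]}}

```text
clock: 30.3
position: [0.5262, -0.0609, 0.0777]
tcp_rot: [179.8, -0.1, -173.9]
ft_force: [-12.9, 1.8, 31.2]
gripper_width: -0.001
finger_force: 15.4
```

>>> {"fn": "drive_tool", "kwargs": {"motion": [[[0,0,0.1,0,0,0,0],[0,0,0.3,0,0,0,0],[0,0,0.8,0,0,0,0],[0,0,1,0,0,0,0],[0,0,1,0,0,0,0],[0,0.8,0.4,0,0,0,0],[0,1,0,0,0,0,0],[0,1,0,0,0,0,0],[0,1,0,0,0,0,0],[0,1,0,0,0,0,0],[0,1,0,0,0,0,0],[0,1,0,0,0,0,0],[0,1,0,0,0,0,0],[0,1,0,0,0,0,0],[0,0,0,0,0,0,0],[0,0,0,0,0,0,0]]]}}

```text
clock: 31.9
position: [0.5256, 0.1595, 0.1649]
tcp_rot: [179.9, -0.2, -173.8]
ft_force: [0.3, -1.0, 0.4]
gripper_width: 0.001
finger_force: 0.0
```

```bash
python3 - <<'E'
from where import *
import cv2
old=cv2.imread("pics/open.png")
for i,(c,(x0,y0,w,h)) in enumerate({"top":(268,160,100,80),"scene":(142,190,140,80)}.items()):
  n=cv2.resize(r.grab_frame(c)[y0:y0+h,x0:x0+w,::-1],None,fx=(300/h),fy=(300/h),interpolation=cv2.INTER_CUBIC)
  d=np.abs(n.astype(int)-old[i*300:i*300+300,:n.shape[1]]).max(2); print(c,(d>60).sum(),np.argwhere(d>60).mean(0) if (d>60).any() else "")
  for im in(old[i*300:i*300+300,:n.shape[1]],n):
    v=im.astype(int); m=((v[...,2]>v[...,0]*1.8)&(v[...,1]>v[...,0]*1.5)&(v[...,2]>110)).astype(np.uint8)
    k,l,st,ce=cv2.connectedComponentsWithStats(m); print([(st[j].tolist(),ce[j].round(1).tolist()) for j in range(1,k) if st[j,4]>1500])
print(r.sense()["clock"],r.sense()["position"])
E
```

```text
top 0 
[([67, 0, 308, 300, 16289], [315.7, 184.1]), ([280, 139, 54, 67, 2784], [306.7, 173.1])]
[([67, 0, 308, 300, 16278], [315.8, 184.1]), ([280, 139, 54, 67, 2794], [306.8, 173.2])]
scene 0 
[([0, 0, 472, 300, 42172], [174.0, 66.4])]
[([0, 0, 466, 300, 41664], [170.5, 66.8])]
32.0 [0.5259 0.158  0.1652]
```

The body, shutter and button look the same as before the press, so I'm handing in.

```bash
python3 -c "
from station import r
print(r.finish_job())"
```

```text
the job is handed in; nothing more can be done
None
```

I handed the job in at about 32 s with the padlock body square against both stops, the shutter fully aside, and the start button pressed to its stop and released; the system gave no verdict, so these results rest on the force readings and camera pictures.

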